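Bring the home network back up

TASK

Bring the home network back up with the closed fingers: press down the raised end of the rocker on the power strip so that it is switched right over, then push the round power button on the modem (the box without aerials) fully in so that it stays in, then press the oblong pairing button on the router (the box with two aerials) fully down, hold it for about two seconds and let it come up again. Keep strictly to that order and leave the router's round reset button alone. Only press: the modem and the router are not to be lifted or shifted, and the other things on the desk stay where they are.

Things in the scene. Friction and masses are not known exactly. Their poses are not given: they have to be found in the camera images.
- strip: White power strip fixed to the desk, 56 (x) x 240 (y, its length) x 40 mm high. Origin: centre of its underside. The grey rocker lies near its +y end (pivot at y = +88, z = 47 mm). A black and a white mains adapter are plugged in at y = -90 and -35 mm, 76 and 68 mm above the desk; the white one ends at y = -16 mm.
- rocker (a joint): Angle of the strip's rocker, rad: 0 = off (starts at 0 to 0.05), 0.35 = on, fully over. Grey, 24 mm wide, 40 mm long along the strip's y, pivoted at its middle, two faces in a shallow V. Off: the +y half slopes up outwards by 0.35 rad, outer edge 54 mm above the desk. On: that half is level at 47 mm. Takes 3.5 to 5 N near the outer edge; stays where left.
- rocker_raised_end (a point): Point on the top face of the rocker half that has to be pressed down, 14 mm from the pivot towards the outer (+y) end of the strip (the half ends 6 mm farther out); moves with the rocker, from about 52 mm above the desk when off to 47 mm when on.
- modem: Fibre modem: plain white flat box, loose on the desk, 105 (x) x 150 (y) x 30 mm high, 0.3 to 0.6 kg, no aerials. Origin: centre of its underside. Its one button is on top, at x = -22, y = -43 mm. It stands left or right of the router.
- modem_power (a joint): Travel of the modem's power button, m: 0 = out, 0.005 = fully in. Round grey button of 20 mm diameter, standing 9 mm proud of the box when out and 4 mm when in; moves straight down, takes about 3 to 4 N and stays in where it is left.
- modem_power_top (a point): Centre of the top face of the modem's power button, 39 mm above the desk when out, 34 mm when in.
- router: Router: white ribbed flat box, loose, 130 (x) x 200 (y) x 35 mm high, 0.45 to 0.8 kg, with two upright aerials at its far (+x) corners (x = +56, y = +-83 mm, leaning out slightly, tops 140 mm above the desk). Origin: centre of its underside. On top near its -x edge: oblong pairing button at x = -40, y = +30 mm, round reset button at x = -40, y = -30 mm.
- router_pair (a joint): Travel of the router's pairing button, m: 0 = up, 0.005 = fully down. Oblong grey button, 15 (x) x 33 (y) mm, 9 mm proud of the box when up and 4 mm when down; sprung, begins to move at about 1.2 N, fully down at about 4 N, and comes up again when released.
- router_pair_top (a point): Centre of the top face of the pairing button, 44 mm above the desk when up, 39 mm when down.
- router_reset (a joint): Travel of the router's reset button, m: 0 = up, 0.005 = fully down; sprung like the pairing button. Not to be pressed.
- router_reset_top (a point): Centre of the top face of the round reset button, 16 mm diameter, 44 mm above the desk, 60 mm from the centre of the pairing button.
- mug: White ceramic mug standing on the desk left of the strip, 76 mm across the rim, 90 mm high, with a handle. Origin: centre of its underside.
- remote: Black remote control lying on the desk right of the strip, 150 (x) x 45 (y) x 18 mm. Origin: centre of its underside.
- screwdriver: Small screwdriver, 160 mm long, lying along x on the desk between the strip and the remote, handle to the robot, 26 mm high. Origin: centre of its underside.
- charger: White plug-in charger block, 40 (x) x 34 (y) x 40 mm high, standing between modem and router. Origin: centre of its underside.
- notes: Block of paper notes, 76 x 76 x 30 mm, on the right of the desk. Origin: centre of its underside.
- tape: Roll of clear tape lying flat on the left of the desk, 90 mm across, 20 mm high. Origin: centre of its underside.
Not all that is in view belongs to the job. Leave any turquoise look-alike of the strip alone.

How it is judged:
By the outcome, as a careful person would: the job done as asked, in the order asked, and still so for the second after the job is handed in, with the robot touching nothing.
It also fails if it takes over 54 s, if anything falls off the work surface, if the arm or the gripper's body presses on something with over 40 N, if the wrist force passes 120 N, or if a joint passes its speed limit or range.

ROBOT

A 6-joint arm with a two-finger parallel gripper is mounted at the origin on the work surface. World frame = base frame: x ahead of the robot, y to its left, z up, the work surface at z = 0. Lengths are in m, angles in rad, forces in N, time in s.
With the tool pointing down it reaches from about 0.25 to 0.725 m from the base axis. Payload 9.7 kg.
Tool frame: the origin (TCP) lies on the centre line of the jaws, within the pads' length; the fingertips stand 11 mm ahead of it and the grasp point (between the pads) lies 8 mm behind it; z points along the fingers, y is the line along which they close (so a half turn about z gives the same grasp; the last joint's range is limited). The gripper opens to 85 mm and grips with 20 to 120 N. Pads are 22 mm wide; open, the fingers measure 114 mm over their backs; the gripper's body (76 mm by 85 mm) begins 54 mm behind the grasp point. The pads swing forward as they close: fully open they stand 13 mm farther back than shut.
Start: joints at [-1.184, 0.087, 0.176, 1.66, 0, 1.571], TCP at [0.207, -0.509, 0.205] pointing down, gripper open.
Joint ranges: [-3.13, 3.13], [-0.85, 1.81], [-1.15, 1.24], [-2.2, 2.28], [-1.44, 1.52], [-3.14, 3.14]. Speed limits (rad/s): [2.22, 2.22, 2.57, 3.14, 3.14, 3.14].

INTERFACE

Orientations are given as a 3x3 rotation matrix whose columns are the frame's x, y, z axes.
In Python, from workcell import get_obs, snapshot, hand_in gives the robot as it stands.
- The arm moves only by the tool apply_moves, never from a script. Its arguments are lists of equal length, an entry for each row: "slide": the shift along the tool's x, y, z as a fraction of full scale, a list of three; "twist": the turn about the tool's z as a fraction of full scale. In form: {"slide": [[dx, dy, dz], ...], "twist": [twist, ...]}. A call has 1 to 10 rows; each row is the pose to reach, as a shift and turn from the pose commanded when the call began, along the tool's axes at that moment; what a row does not reach only later rows make up. Full scale, the value 1, is 0.1 m for a shift and 45 degrees for a turn. A row lasts 1/8 s, in which the tool goes at most 62.5 mm and 10.7 degrees, less where a joint would pass 70% of its speed; a pose out of reach is approached as far as the arm can. A call with a number of a shift or a turn outside -1 to 1 is refused whole. A call with a gripper value outside its range is refused whole. "gripper" is the opening, from 0 (shut) to 1 (fully open), set as the call begins (left out, the last holds). The fingers move at their own pace and stop on an object; "newtons" is the grip in N (left out, the last holds). Time passes only in rows, so rows that repeat a pose let the fingers close. It gives the time, the measured TCP pose, the force, the opening and the grip force at its end, in the units of the state.
- get_obs(): the state, without advancing time (a new reading comes with each control period).
- snapshot(name): name is "scene" or "side" or "wrist"; returns a dict with "pixels" (480x640x3 uint8, blue, green, red), "K" (3x3 intrinsics, pixels), "k1" (the pictures are not rectified: a ray, as slopes to the right and down, at radius r is drawn at 1 + k1 r^2 times it, then the intrinsics apply), "R" (3x3) and "t" (3): a world point X has camera coordinates R X + t. Camera axes: x right, y down, z forward; pixel columns grow to the right and rows downward; lengths in m; the calibration is good to about 2 mm. A picture is of the moment at which its call begins. There is no depth.
- hand_in(): hands the job in; it is judged then, once.
The state is a dict: "time": time; "joints": joint angles; "dq": joint speeds; "joint_torque": joint torques, N m; "tool_pos": TCP position; "eef_rot": TCP orientation; "force": force on the tool from outside, world axes, zero at the start; "ft_torque": the same for the moment, N m; "gripper_width": opening from 0.0 (shut) to 1.0 (fully open); "grip_force": force on a finger pad.
Only numpy, scipy, OpenCV 4.12 (cv2) and the standard library are available. Lean on these libraries where they do the work, as an engineer would, in place of code of your own. Each camera call takes 0.05 s, during which the arm holds its last target. There are 200 camera calls.

## Working session

There is one attempt and no reset: what is moved stays moved. The work goes in short steps, Python scripts to look and compute and a tool call to move; the robot and the scene stay as the last step left them, time stands still between calls to the robot, and variables do not carry over. Pictures are saved under pics/ and viewed, at most 10 in all, crops included, and the job is handed in when it is done.

Besides the shell and the picture viewer there is one more tool, called after "Call:" by a JSON object that holds its "name" and its "arguments". apply_moves: Moves the arm, as the interface text tells. Shift numbers are shares of 0.1 m and turn numbers shares of 45 degrees, none past 1 either way. Its arguments: {"type":"object","properties":{"slide":{"type":"array"},"twist":{"type":"array"},"gripper":{"type":"number"},"newtons":{"type":"number"}},"required":["slide","twist"]}

```bash
mkdir -p pics
cat > h.py <<'E'
import numpy as np, cv2, pickle
from workcell import get_obs, snapshot, hand_in
def snap(n,f):
    s=snapshot(n); cv2.imwrite(f'pics/{f}.png',s['pixels']); pickle.dump({k:np.array(v) for k,v in s.items()},open(f'pics/{f}.pkl','wb')); return s
def load(f): return pickle.load(open(f'pics/{f}.pkl','rb'))
def ray(s,p):
    K=np.array(s['K']);R=np.array(s['R']);t=np.array(s['t']);k=float(s['k1'])
    d=(np.array(p,float)-K[:2,2])/np.array([K[0,0],K[1,1]])
    u=d.copy()
    for _ in range(30): u=d/(1+k*(u@u))
    v=R.T@np.array([*u,1]); return -R.T@t, v/np.linalg.norm(v)
def plane(s,p,z):
    c,v=ray(s,p); return c+v*(z-c[2])/v[2]
def proj(s,X):
    c=np.array(s['R'])@X+np.array(s['t']);u=c[:2]/c[2];u=u*(1+float(s['k1'])*(u@u));K=np.array(s['K']);return u*[K[0,0],K[1,1]]+K[:2,2]
def tri(s1,p1,s2,p2):
    c1,v1=ray(s1,p1);c2,v2=ray(s2,p2)
    a=np.linalg.lstsq(np.c_[v1,-v2],c2-c1,rcond=None)[0]
    A=c1+a[0]*v1;B=c2+a[1]*v2; return (A+B)/2,np.linalg.norm(A-B)
E
python3 - <<'E'
from h import *
for n in('scene','side'):
    s=snap(n,n+'0'); print(n,-np.array(s['R']).T@s['t'],s['k1'],s['K'][0][0])
o=get_obs(); print(o['time'],o['tool_pos'],o['eef_rot'],o['force'])
E
```

```text
scene [ 1.3401152  -0.45721153  0.69191771] -0.07787767898537638 576.3023581833751
side [0.26455016 0.97920703 0.98188724] -0.12856943491921308 489.3107127831734
0.1 [ 0.20740535 -0.50913469  0.20454513] [[ 9.26112790e-01  3.77246499e-01 -4.23124890e-04]
 [ 3.77246734e-01 -9.26112084e-01  1.14404277e-03]
 [ 3.97250540e-05 -1.21913512e-03 -9.99999256e-01]] [ 0.18985281 -0.38039331 -0.23129342]
```

View pics/scene0.png

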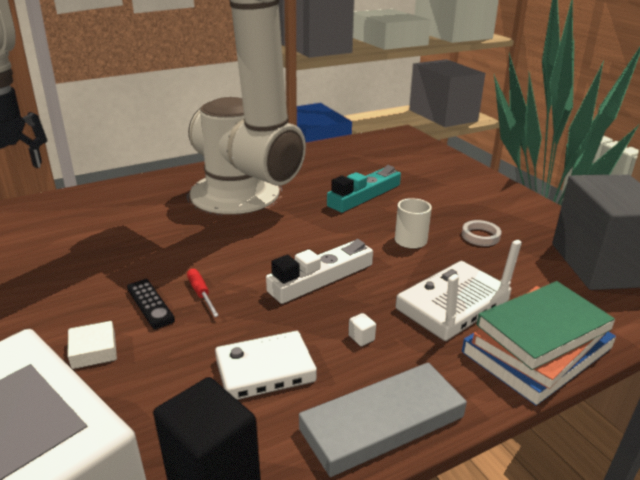

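View pics/side0.png

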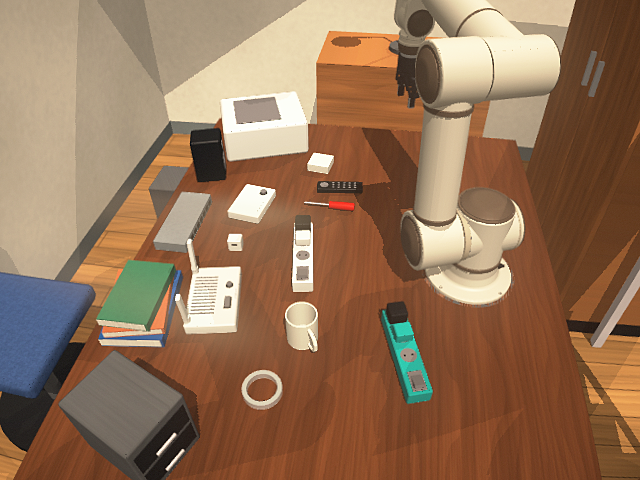

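The scene view shows the white strip (rocker near (355,246)), the modem (button (236,352)) and the router (reset near (429,286), pairing near (449,275)). In the side view the same parts are rocker (303,272), modem button (263,191), reset (229,285) and pairing (228,302). There are two strips, white and turquoise (scene (365,188)). The white one fits the description and the turquoise one is the look-alike. I'll confirm this in one enlarged crop and segment the grey parts.

Run:
```python
from h import *
a=load('scene0')['pixels'];b=load('side0')['pixels']
def crop(im,x,y,w,h): return cv2.resize(im[y:y+h,x:x+w],(400,300),interpolation=cv2.INTER_CUBIC)
m=np.vstack([np.hstack([crop(a,262,225,120,90),crop(a,390,255,120,90)]),np.hstack([crop(b,255,210,100,75) if 0 else crop(b,265,220,96,72),crop(b,180,262,80,60)])])
cv2.imwrite('pics/c1.png',m)
```

```text
(no output)
```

View pics/c1.png

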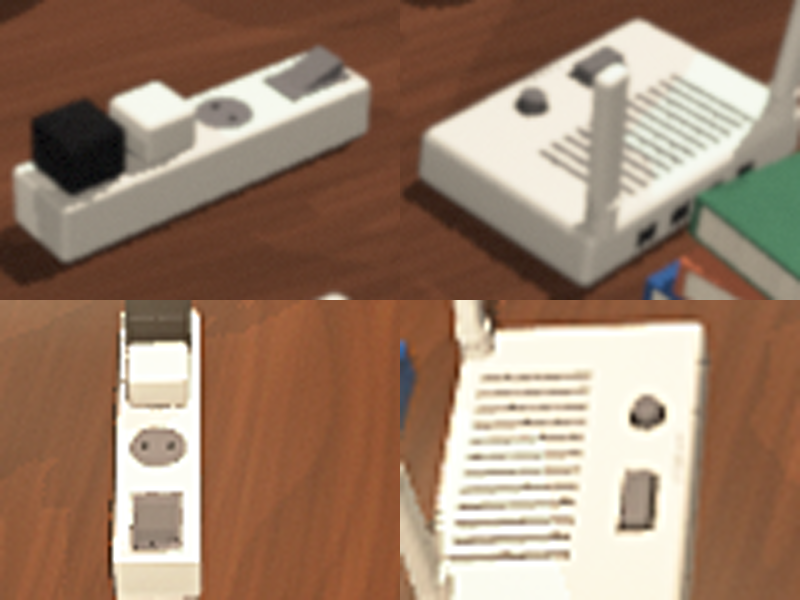

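The crop confirms the white strip with its raised rocker end (scene (362,243)), the round reset and the oblong pairing button. Next, rough positions from both views.

Run:
```python
from h import *
a=load('scene0');b=load('side0')
P={'modem':((236.5,350.5),(263.5,190.5),.039),'reset':((430,283.5),(229.5,284),.044),'pair':((448.5,273),(227.6,301),.044),'rockedge':((362,243.5),(302.5,279),.054)}
for k,(p,q,z) in P.items(): print(k,*[np.round(x,4) for x in (tri(a,p,b,q)+(plane(a,p,z),plane(b,q,z)))])
w=snap('wrist','w0');o=get_obs();R=np.array(o['eef_rot']);p=np.array(o['tool_pos'])
cw=-np.array(w['R']).T@w['t'];print('cam in tool',R.T@(cw-p),'axes',R.T@np.array(w['R']).T, w['K'][0][0])
# strip axis from white adapter etc
print('strip far end side',plane(b,(303,289),.04),'near',plane(b,(303,216),.04))
```

```text
modem [ 0.6321 -0.2337  0.0365] 0.0007 [ 0.6352 -0.2344  0.039 ] [ 0.631  -0.2309  0.039 ]
reset [0.626  0.1733 0.0392] 0.0004 [0.6311 0.1685 0.044 ] [0.6243 0.1776 0.044 ]
pair [0.6144 0.2294 0.0394] 0.0015 [0.6187 0.2243 0.044 ] [0.6132 0.2337 0.044 ]
rockedge [0.4404 0.1304 0.0419] 0.0017 [0.456  0.1193 0.054 ] [0.4386 0.1421 0.054 ]
cam in tool [ 0.07029716  0.000322   -0.16849899] axes [[-1.41837669e-04 -9.62507134e-01 -2.71256330e-01]
 [ 9.99999878e-01 -2.64821968e-04  4.16784310e-04]
 [-4.72992507e-04 -2.71256238e-01  9.62507054e-01]] 431.2086143630014
strip far end side [0.43405486 0.16345327 0.04      ] near [ 0.48371125 -0.12226674  0.04      ]
```

Both views agree to about 1 cm, with plausible heights and a pair-to-reset distance of 57 mm. I'm moving towards the strip with the fingers closed for a close look.

Call:
{"name": "apply_moves", "arguments": {"slide": [[0.45,-0.5,0],[0.87,-1,0],[0.87,-1,0],[0.87,-1,0]], "twist": [0,0,0,0], "gripper": 0}}

```text
time: 0.65
tool_pos: [0.2506, -0.3839, 0.2054]
eef_rot: [[0.926, 0.378, 0.0], [0.378, -0.926, -0.001], [-0.0, 0.001, -1.0]]
force: [-0.1, -0.9, 0.2]
gripper_width: 0.145
grip_force: 0.0
```

Call:
{"name": "apply_moves", "arguments": {"slide": [[0.45,-0.5,0],[0.87,-1,0],[0.87,-1,0],[0.87,-1,0]], "twist": [0,0,0,0]}}

```text
time: 1.15
tool_pos: [0.2934, -0.2592, 0.2051]
eef_rot: [[0.926, 0.378, -0.0], [0.378, -0.926, -0.0], [-0.0, 0.0, -1.0]]
force: [-0.4, -1.0, -0.1]
gripper_width: -0.0
grip_force: 0.0
```

Call:
{"name": "apply_moves", "arguments": {"slide": [[0.45,-0.5,0],[0.87,-1,0],[0.87,-1,0],[0.87,-1,0]], "twist": [0,0,0,0]}}

```text
time: 1.65
tool_pos: [0.3363, -0.134, 0.205]
eef_rot: [[0.926, 0.377, -0.001], [0.377, -0.926, -0.0], [-0.001, 0.0, -1.0]]
force: [0.0, -0.8, 1.0]
gripper_width: -0.0
grip_force: 0.0
```

Call:
{"name": "apply_moves", "arguments": {"slide": [[0.45,-0.5,0],[0.87,-1,0],[0.87,-1,0],[0.87,-1,0]], "twist": [0,0,0,0]}}

```text
time: 2.15
tool_pos: [0.3791, -0.009, 0.2049]
eef_rot: [[0.926, 0.376, -0.001], [0.376, -0.926, -0.0], [-0.001, 0.0, -1.0]]
force: [0.2, 0.4, -0.7]
gripper_width: 0.0
grip_force: 0.0
```

Call:
{"name": "apply_moves", "arguments": {"slide": [[0.45,-0.5,0],[0.87,-1,0],[0.87,-1,0],[0.87,-1,0],[0.87,-1,0]], "twist": [-0.2,-0.4,-0.6,-0.86,-0.86]}}

```text
time: 2.78
tool_pos: [0.4223, 0.1157, 0.2051]
eef_rot: [[0.49, 0.872, -0.0], [0.872, -0.49, -0.0], [-0.0, 0.0, -1.0]]
force: [-0.5, -0.9, 0.5]
gripper_width: -0.004
grip_force: 0.0
```

Call:
{"name": "apply_moves", "arguments": {"slide": [[0,0,0],[0,0,0],[0,0,0],[0,0,0],[0,0,0]], "twist": [-0.2,-0.4,-0.6,-0.86,-0.86]}}

```text
time: 3.4
tool_pos: [0.4221, 0.1163, 0.2053]
eef_rot: [[-0.16, 0.987, 0.0], [0.987, 0.16, -0.0], [-0.0, 0.0, -1.0]]
force: [0.3, -1.0, 0.5]
gripper_width: -0.003
grip_force: 0.0
```

Run:
```python
from h import *
o=get_obs();print(o['time'],o['tool_pos'],o['eef_rot'],o['force']);w=snap('wrist','w1')
```

```text
3.4 [0.42206481 0.11628832 0.20530634] [[-1.60108280e-01  9.87099414e-01  2.92069125e-04]
 [ 9.87099445e-01  1.60108318e-01 -1.13718308e-04]
 [-1.59013972e-04  2.70094028e-04 -9.99999951e-01]] [ 0.34585074 -0.98618664  0.46577451]
```

View pics/w1.png

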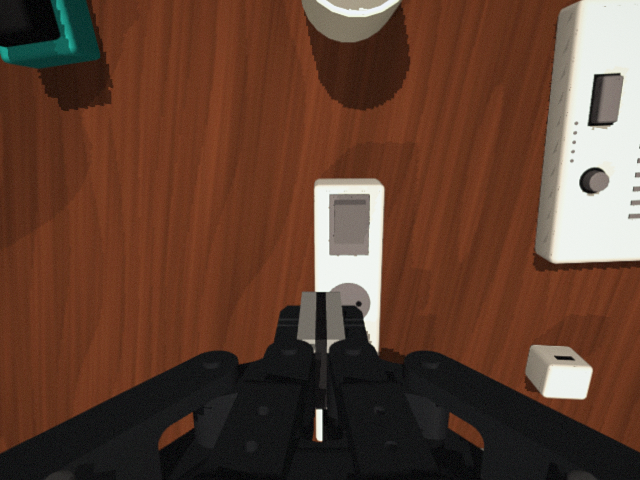

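The wrist view shows the rocker at (330–369, 195–255) with the raised outer edge at about row 199, the router's pairing button at (607,98) and reset at (594,181). I'll segment and cast rays.

```bash
cat >> h.py <<'E'
def grey(s,roi,lo=60,hi=165,amin=60):
    x,y,w,h=roi;im=np.array(s['pixels'])[y:y+h,x:x+w].astype(int)
    v=im.mean(2);m=((v>lo)&(v<hi)&(im.max(2)-im.min(2)<40)).astype(np.uint8)*255
    m=cv2.morphologyEx(m,cv2.MORPH_OPEN,np.ones((3,3)))
    out=[]
    for c in cv2.findContours(m,cv2.RETR_EXTERNAL,cv2.CHAIN_APPROX_NONE)[0]:
        if cv2.contourArea(c)>amin: out.append((cv2.contourArea(c),np.array(cv2.minAreaRect(c)[0])+[x,y],cv2.boxPoints(cv2.minAreaRect(c))+[x,y]))
    return out
E
python3 - <<'E'
from h import *
w=load('w1')
for n,roi in(('rock',(322,186,56,76)),('pair',(580,62,55,75)),('reset',(572,160,45,45))):
    for a,c,b in grey(w,roi): print(n,a,c,b.round(1).tolist())
im=w['pixels'];print('col350',im[188:262:2,350].mean(1).astype(int))
c,_=ray(w,(0,0));print(c)
for q in((316,181),(383,181),(314,330),(381,330)):print('strip40',plane(w,q,.04))
for q in((332,200),(367,200)):print('edge54',plane(w,q,.054))
for q in((330,255),(369,255)):print('inner54?',plane(w,q,.047),plane(w,q,.04))
print('pair',plane(w,(607,98),.044),'reset',plane(w,(594,180),.044))
E
```

```text
rock 2360.5 [349.  224.5] [[329.0, 194.0], [369.0, 194.0], [369.0, 255.0], [329.0, 255.0]]
pair 908.5 [609.72052383  98.59606934] [[596.2, 121.8], [602.7, 72.7], [623.3, 75.4], [616.7, 124.5]]
reset 300.5 [598.5 181.5] [[589.0, 171.0], [608.0, 171.0], [608.0, 192.0], [589.0, 192.0]]
col350 [236 238 239 138 114 118  91  86  98 118 117 117 119 114 120 115 116 117
 113 116 115 119 115 114 117 118 118 117 129 131 130 128 132 131 243 242
 241]
[0.41244157 0.18451101 0.37386833]
strip40 [0.41679107 0.13690859 0.04      ]
strip40 [0.46804423 0.14519552 0.04      ]
strip40 [0.43513811 0.01062472 0.04      ]
strip40 [0.49170366 0.01978    0.04      ]
edge54 [0.43072314 0.12671181 0.054     ]
edge54 [0.45668989 0.13091085 0.054     ]
inner54? [0.43696065 0.0814501  0.047     ] [0.43748574 0.07924302 0.04      ]
inner54? [0.46760851 0.08640818 0.047     ] [0.46878993 0.08430727 0.04      ]
pair [0.61541928 0.23038409 0.044     ] reset [0.62594459 0.17193512 0.044     ]
```

The strip's end and direction put the raised edge at (0.4443, 0.1292), and casting the edge gives (0.4437, 0.1288), so they agree. I'll move over it and lower part way for a second view.

Call:
{"name": "apply_moves", "arguments": {"slide": [[0.04,0.24,0.2],[0.04,0.24,0.5],[0.04,0.24,0.5],[0.04,0.24,0.5]], "twist": [0,0,0,0]}}

```text
time: 3.95
tool_pos: [0.4449, 0.1254, 0.1564]
eef_rot: [[-0.163, 0.987, 0.001], [0.987, 0.163, 0.0], [0.0, 0.001, -1.0]]
force: [-0.3, -0.7, 0.5]
gripper_width: 0.0
grip_force: 0.0
```

Run:
```python
from h import *
o=get_obs();print(o['time'],o['tool_pos']);w=snap('wrist','w2');w1=load('w1');a=load('scene0');b=load('side0')
X=np.array([.4437,.1288,.054]);P=np.array([.4475,.1095,.047])
print('pred edge',proj(w,X),'piv',proj(w,P),'scene',proj(a,X),'side',proj(b,X))
for r in grey(w,(250,120,200,230),amin=300): print(r[0],r[1],r[2].round(1).tolist())
x=int(proj(w,X)[0]);y=int(proj(w,X)[1]);print(y-20,w['pixels'][y-20:y+40,x].mean(1).astype(int))
cv2.imwrite('pics/w2c.png',cv2.resize(w['pixels'][100:400,200:500],(600,600)))
```

```text
3.95 [0.44494831 0.12540428 0.15635008]
pred edge [316.97228542 222.25712748] piv [318.00102446 248.21034443] scene [362.77376878 239.81681757] side [301.45686671 275.04648318]
728.5 [334.54613495 315.92269897] [[324.7, 292.1], [342.0, 291.2], [344.4, 339.8], [327.1, 340.6]]
728.0 [307.28279114 315.889328  ] [[296.3, 339.5], [300.8, 290.7], [318.2, 292.3], [313.8, 341.1]]
3093.0 [318.  248.5] [[295.0, 214.0], [341.0, 214.0], [341.0, 283.0], [295.0, 283.0]]
357.0 [317.44758606 197.61257935] [[280.8, 195.2], [353.9, 193.1], [354.1, 200.1], [281.0, 202.1]]
202 [168 193 223 235 238 240 241 240 235 234 238 222 141 110 114 119 117 118
 110  98  89  88  85  87  89 101 116 119 117 112 116 112 114 121 114 117
 112 119 116 117 118 116 121 116 118 120 118 117 118 114 116 118 117 117
 112 114 118 115 118 116]
```

View pics/w2c.png

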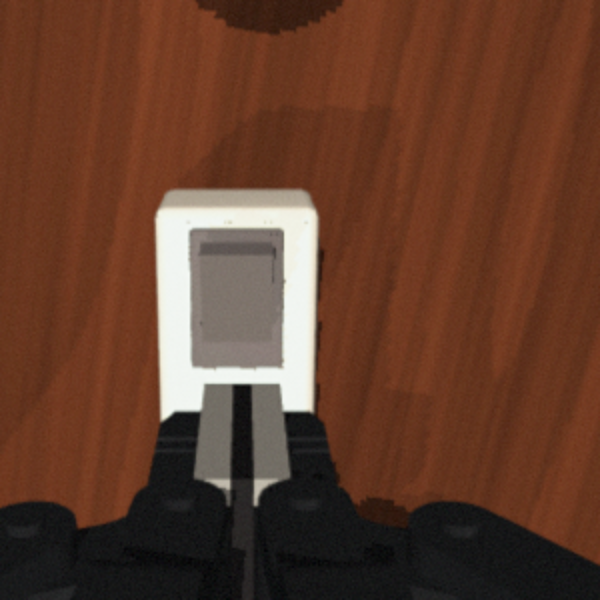

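The second view shows the fingers lined up with the strip. The dark band (rows 221–227) is the rocker's outer front face, so its real top edge is at row ~227 here and ~205 in the first view. I'll triangulate that.

Run:
```python
from h import *
w1=load('w1');w2=load('w2');a=load('scene0');b=load('side0')
t,e=tri(w1,(349.5,205.5),w2,(318.5,227.5));print(t,e)
for w,p in((w1,(349.5,205.5)),(w2,(318.5,227.5))):print(plane(w,p,.054))
# strip end top edge in w2: crop row ~207 -> 203.5
print(plane(w2,(280,203.5),.04),plane(w2,(357,203.5),.04))
# recess quad / inner end
print(plane(w2,(295,283),.04),plane(w2,(341,283),.04),plane(w2,(295,214),.04),plane(w2,(341,214),.04))
c,_=ray(w2,(0,0));print(c)
```

```text
[0.44573316 0.1222798  0.04114913] 2.2705176656739726e-05
[0.4444552  0.12467555 0.054     ]
[0.44523824 0.12551481 0.054     ]
[0.41760232 0.13418094 0.04      ] [0.46857036 0.14259175 0.04      ]
[0.43592529 0.07936929 0.04      ] [0.46801018 0.0846531  0.04      ] [0.42858675 0.12869653 0.04      ] [0.45924413 0.13375439 0.04      ]
[0.43497455 0.19353913 0.32491927]
```

The edge is at about (0.445, 0.126). Pivot from the strip end is (0.448, 0.107), and from the recess centre (0.448, 0.1066). The press point is therefore (0.4457, 0.121). I'll lower close, then creep and use the contact force to check the height.

Call:
{"name": "apply_moves", "arguments": {"slide": [[-0.04,0,0.4],[-0.04,0,0.75],[-0.04,0,0.82],[-0.04,0,0.82],[-0.04,0,0.82]], "twist": [0,0,0,0,0]}}

```text
time: 4.62
tool_pos: [0.4463, 0.1221, 0.075]
eef_rot: [[-0.166, 0.986, 0.002], [0.986, 0.166, 0.001], [0.0, 0.003, -1.0]]
force: [-0.0, 0.6, -0.3]
gripper_width: 0.001
grip_force: 0.0
```

Call:
{"name": "apply_moves", "arguments": {"slide": [[0,0,0.02],[0,0,0.04],[0,0,0.06],[0,0,0.08],[0,0,0.08]], "twist": [0,0,0,0,0]}}

```text
time: 5.25
tool_pos: [0.4453, 0.1217, 0.065]
eef_rot: [[-0.166, 0.986, -0.0], [0.986, 0.166, -0.0], [-0.0, -0.0, -1.0]]
force: [0.2, -0.4, 0.4]
gripper_width: -0.001
grip_force: 0.0
```

Call:
{"name": "apply_moves", "arguments": {"slide": [[0,0,0.01],[0,0,0.02],[0,0,0.03],[0,0,0.03]], "twist": [0,0,0,0]}}

```text
time: 5.75
tool_pos: [0.4453, 0.1218, 0.0621]
eef_rot: [[-0.166, 0.986, -0.0], [0.986, 0.166, -0.0], [0.0, -0.0, -1.0]]
force: [0.2, -0.4, -0.4]
gripper_width: 0.004
grip_force: 0.0
```

Call:
{"name": "apply_moves", "arguments": {"slide": [[0,0,0.01],[0,0,0.02],[0,0,0.03],[0,0,0.03]], "twist": [0,0,0,0]}}

```text
time: 6.25
tool_pos: [0.4454, 0.1218, 0.0591]
eef_rot: [[-0.166, 0.986, -0.0], [0.986, 0.166, -0.0], [-0.0, -0.0, -1.0]]
force: [-0.6, 0.2, 0.1]
gripper_width: 0.002
grip_force: 0.0
```

There's no force where contact was expected, so I'll look before going further.

Run:
```python
from h import *
w=snap('wrist','w3');s=snap('scene','s3');b=snap('side','b3')
c=lambda im,x,y,w,h,W:cv2.resize(im[y:y+h,x:x+w],(W,300),interpolation=cv2.INTER_CUBIC)
m=np.vstack([np.hstack([c(s['pixels'],310,200,100,75,400),c(b['pixels'],250,215,100,75,400)]),np.hstack([c(w['pixels'],220,160,200,150,400),np.zeros((300,400,3),np.uint8)])])
cv2.imwrite('pics/c3.png',m);print(get_obs()['force'])
print([proj(s,np.array([.4454,.1218,z])) for z in(.0481,.054)])
```

```text
[-0.50056004  0.3761842  -0.39258594]
[array([360.28171622, 243.27942339]), array([360.40968132, 240.93448563])]
```

View pics/c3.png

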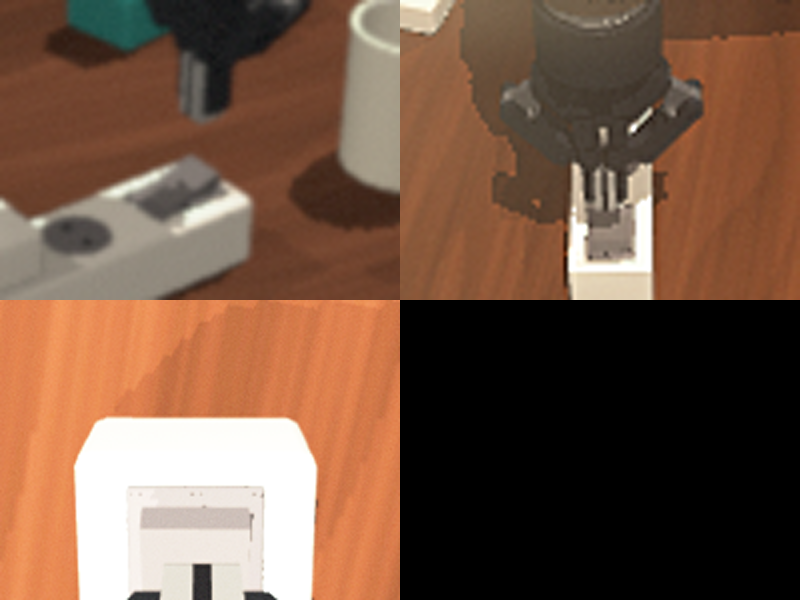

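In the scene crop the fingertips (about (361,229)) hang clearly above the rocker (358,243). I'll triangulate the tips against the reported pose.

Run:
```python
from h import *
w=load('w3');s=load('s3');b=load('b3');a=load('scene0')
print('tip scene/side',tri(s,(360.5,228.5),b,(301,266.5)))
print('tip wrist/scene',tri(s,(360.5,228.5),w,(320.5,293)))
p=np.array(get_obs()['tool_pos']);R=np.array(get_obs()['eef_rot'])
for d in(0,.011):
    X=p+R[:,2]*d;print(d,X,proj(s,X),proj(b,X),proj(w,X))
print('rocker edge scene/side',tri(s,(359.5,240.5),b,(302.5,276.5)))
print('strip end top corners', tri(a,(373,249),load('side0'),(312.5,287)))
# table-level check: strip bottom right corner scene
print(plane(s,(361,279-10),0))
```

```text
tip scene/side (array([0.44346659, 0.12352053, 0.08220556]), np.float64(0.003772207451765504))
tip wrist/scene (array([0.44336268, 0.12582288, 0.08126974]), np.float64(0.00736039940956066))
0 [0.44539957 0.1217912  0.05920192] [360.51932059 238.85836229] [301.21637054 271.64783176] [317.08876969 287.72569329]
0.011 [0.44539967 0.12179133 0.04820192] [360.28040197 243.23988534] [301.35029981 274.55269582] [317.27456375 278.29045774]
rocker edge scene/side (array([0.43941694, 0.12616582, 0.04897222]), np.float64(0.005557430919083906))
strip end top corners (array([0.42400289, 0.15340024, 0.0229526 ]), np.float64(0.03209785594022498))
[0.47086789 0.1107718  0.        ]
```

Scene and side views both put the tips at z≈0.08, about 30 mm above the rocker, and the force reads zero. The reported pose is therefore not the true tip height, and I'll go by force and pictures. I'll creep down in small calls.

Call:
{"name": "apply_moves", "arguments": {"slide": [[0,0,0.02],[0,0,0.04],[0,0,0.06],[0,0,0.06]], "twist": [0,0,0,0]}}

```text
time: 6.9
tool_pos: [0.4453, 0.1217, 0.053]
eef_rot: [[-0.166, 0.986, -0.0], [0.986, 0.166, -0.0], [-0.0, -0.0, -1.0]]
force: [-1.4, -0.5, 0.7]
gripper_width: -0.003
grip_force: 0.0
```

Run:
```python
from h import *
o=get_obs();p=np.array(o['tool_pos']);R=np.array(o['eef_rot']);print(p,o['force'],o['joint_torque'],o['joints'])
w=load('w3');p3=np.array([.4454,.1218,.0592])
for x in(.011,0,-.011):
  for d in(-.03,-.02,-.01,0,.011):print(x,d,proj(w,p3+R[:,0]*x+R[:,2]*d).round(1))
w=snap('wrist','w4');s=snap('scene','s4');b=snap('side','b4')
g=[np.abs(s['pixels'].astype(int)-load('s3')['pixels']).sum(2),np.abs(w['pixels'].astype(int)-load('w3')['pixels']).sum(2)]
c=lambda im,x,y,w,h,W:cv2.resize(im[y:y+h,x:x+w],(W,300),interpolation=cv2.INTER_CUBIC)
cv2.imwrite('pics/c4.png',np.vstack([np.hstack([c(s['pixels'],310,200,100,75,400),c(b['pixels'],270,240,60,45,400)]),np.hstack([c(w['pixels'],220,160,200,150,400),c(w['pixels'],0,0,640,480,400)])]))
```

```text
[0.44529195 0.1217492  0.05297226] [-1.39337767 -0.48893288  0.68648266] [-5.32459744e-04 -3.84460151e+01  4.65367734e+01 -5.37533965e-02
  1.45538246e-05  1.26671520e-05] [ 2.66905413e-01 -1.28381545e-01 -3.29508910e-01  1.36996061e+00
 -2.07674587e-05  1.67080320e+00]
0.011 -0.03 [316.4 291.1]
0.011 -0.02 [316.6 280.5]
0.011 -0.01 [316.8 271.2]
0.011 0 [317.  262.9]
0.011 0.011 [317.2 254.7]
0 -0.03 [316.5 320.1]
0 -0.02 [316.7 308. ]
0 -0.01 [316.9 297.3]
0 0 [317.1 287.7]
0 0.011 [317.3 278.3]
-0.011 -0.03 [316.6 348.1]
-0.011 -0.02 [316.8 334.5]
-0.011 -0.01 [317.  322.5]
-0.011 0 [317.2 311.8]
-0.011 0.011 [317.3 301.2]
```

View pics/c4.png

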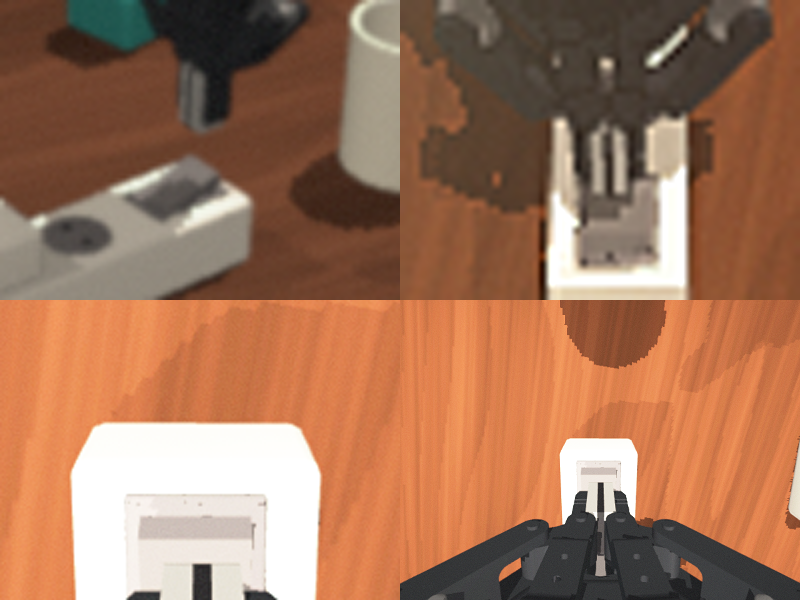

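The wrist view agrees: with the pad's front edge at row 291, the tips sit about 25–30 mm behind the reported TCP. Contact should therefore come at reported z≈0.027. I'll keep creeping.

Call:
{"name": "apply_moves", "arguments": {"slide": [[0,0,0.04],[0,0,0.08],[0,0,0.12],[0,0,0.16],[0,0,0.16]], "twist": [0,0,0,0,0]}}

```text
time: 7.68
tool_pos: [0.4452, 0.1217, 0.0368]
eef_rot: [[-0.166, 0.986, -0.001], [0.986, 0.166, -0.0], [-0.0, -0.001, -1.0]]
force: [-0.4, -0.3, -0.3]
gripper_width: 0.001
grip_force: 0.0
```

Call:
{"name": "apply_moves", "arguments": {"slide": [[0,0,0.02],[0,0,0.04],[0,0,0.06],[0,0,0.06]], "twist": [0,0,0,0]}}

```text
time: 8.18
tool_pos: [0.4453, 0.1217, 0.031]
eef_rot: [[-0.166, 0.986, -0.0], [0.986, 0.166, -0.0], [-0.0, -0.0, -1.0]]
force: [-0.4, -0.2, 0.2]
gripper_width: -0.001
grip_force: 0.0
```

Call:
{"name": "apply_moves", "arguments": {"slide": [[0,0,0.01],[0,0,0.02],[0,0,0.03],[0,0,0.03]], "twist": [0,0,0,0]}}

```text
time: 8.68
tool_pos: [0.4453, 0.1218, 0.0281]
eef_rot: [[-0.166, 0.986, -0.0], [0.986, 0.166, 0.0], [0.0, -0.0, -1.0]]
force: [-0.5, 0.4, -0.3]
gripper_width: 0.001
grip_force: 0.0
```

Call:
{"name": "apply_moves", "arguments": {"slide": [[0,0,0.01],[0,0,0.02],[0,0,0.03],[0,0,0.03]], "twist": [0,0,0,0]}}

```text
time: 9.18
tool_pos: [0.4455, 0.1221, 0.0254]
eef_rot: [[-0.166, 0.986, 0.0], [0.986, 0.166, 0.001], [0.001, 0.0, -1.0]]
force: [-1.0, 2.4, 3.8]
gripper_width: -0.003
grip_force: 2.0
```

Contact at 3.8 N, reported z = 0.0254, so the tips stand about 28 mm behind the TCP. I'll press on until the force climbs at the stop.

Call:
{"name": "apply_moves", "arguments": {"slide": [[0,0,0.01],[0,0,0.02],[0,0,0.03],[0,0,0.04],[0,0,0.04]], "twist": [0,0,0,0,0]}}

```text
time: 9.8
tool_pos: [0.4455, 0.1216, 0.021]
eef_rot: [[-0.166, 0.986, 0.0], [0.986, 0.166, -0.0], [-0.0, 0.0, -1.0]]
force: [0.6, 2.4, 2.7]
gripper_width: 0.001
grip_force: 1.4
```

Call:
{"name": "apply_moves", "arguments": {"slide": [[0,0,0.01],[0,0,0.02],[0,0,0.02]], "twist": [0,0,0]}}

```text
time: 10.18
tool_pos: [0.4456, 0.1217, 0.0207]
eef_rot: [[-0.166, 0.986, 0.001], [0.986, 0.166, -0.0], [-0.0, 0.001, -1.0]]
force: [-5.8, 0.7, 18.2]
gripper_width: 0.003
grip_force: 9.2
```

The force climbed to 18 N at z = 0.0207: the rocker is against its stop. The true tip is therefore TCP + 26 mm. I'll lift and check the rocker before leaving.

Call:
{"name": "apply_moves", "arguments": {"slide": [[0,0,-0.2],[0,0,-0.6],[0,0,-1],[0,0,-1],[0,0,-1]], "twist": [0,0,0,0,0]}}

```text
time: 10.8
tool_pos: [0.445, 0.1214, 0.1182]
eef_rot: [[-0.166, 0.986, -0.001], [0.986, 0.166, -0.001], [-0.001, -0.001, -1.0]]
force: [1.1, -0.4, -1.1]
gripper_width: 0.005
grip_force: 0.0
```

Run:
```python
from h import *
o=get_obs();print(o['time'],o['tool_pos'],o['force'])
w=snap('wrist','w5');s=snap('scene','s5')
c=lambda im,x,y,w,h,W:cv2.resize(im[y:y+h,x:x+w],(W,300),interpolation=cv2.INTER_CUBIC)
cv2.imwrite('pics/c5.png',np.hstack([c(s['pixels'],310,210,80,60,400),c(w['pixels'],220,160,200,150,400)]))
```

```text
10.8 [0.44499098 0.12137286 0.1181505 ] [ 1.09062316 -0.43516995 -1.09624034]
```

View pics/c5.png

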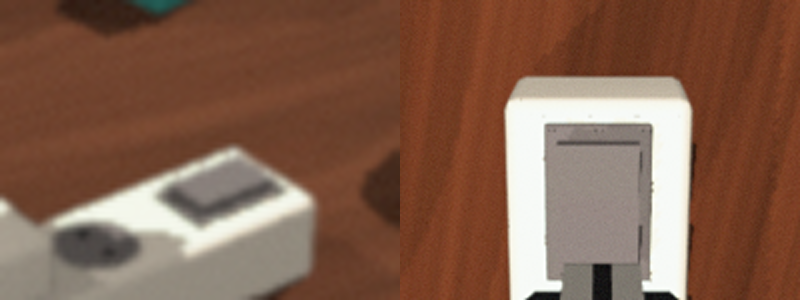

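The outer half of the rocker is now level (outer edge low, the near half raised), so the rocker is over. On to the modem.

Call:
{"name": "apply_moves", "arguments": {"slide": [[-0.4,0.1,-0.3],[-0.95,0.31,-0.4],[-0.95,0.31,-0.4],[-0.95,0.31,-0.4]], "twist": [0,0,0,0]}}

```text
time: 11.4
tool_pos: [0.4911, 0.0332, 0.158]
eef_rot: [[-0.165, 0.986, -0.002], [0.986, 0.165, -0.0], [0.0, -0.002, -1.0]]
force: [-0.7, 0.0, 0.3]
gripper_width: -0.003
grip_force: 0.0
```

Call:
{"name": "apply_moves", "arguments": {"slide": [[-0.5,0.15,0],[-0.95,0.31,0],[-0.95,0.31,0],[-0.95,0.31,0]], "twist": [0,0,0,0]}}

```text
time: 11.9
tool_pos: [0.5374, -0.0542, 0.1585]
eef_rot: [[-0.167, 0.986, -0.002], [0.986, 0.167, 0.0], [0.001, -0.001, -1.0]]
force: [0.1, 0.1, -1.8]
gripper_width: 0.002
grip_force: 0.0
```

Call:
{"name": "apply_moves", "arguments": {"slide": [[-0.5,0.15,0],[-0.95,0.31,0],[-0.95,0.31,0],[-0.95,0.31,0]], "twist": [0,0,0,0]}}

```text
time: 12.4
tool_pos: [0.584, -0.1423, 0.1591]
eef_rot: [[-0.167, 0.986, -0.001], [0.986, 0.167, 0.0], [0.001, -0.001, -1.0]]
force: [0.1, -0.6, 0.3]
gripper_width: -0.002
grip_force: 0.0
```

Call:
{"name": "apply_moves", "arguments": {"slide": [[-0.5,0.15,0],[-0.95,0.31,0],[-0.95,0.31,0],[-0.95,0.31,0],[-0.95,0.31,0]], "twist": [0,0,0,0,0]}}

```text
time: 13.02
tool_pos: [0.6306, -0.2307, 0.1601]
eef_rot: [[-0.168, 0.986, 0.001], [0.986, 0.168, -0.0], [-0.0, 0.001, -1.0]]
force: [-0.3, -0.3, 0.4]
gripper_width: 0.0
grip_force: 0.0
```

Run:
```python
from h import *
o=get_obs();print(o['time'],o['tool_pos'],o['force'],o['eef_rot'])
w=snap('wrist','w6');a=load('scene0');b=load('side0');t,_=tri(a,(236.5,350.5),b,(263.5,190.5));print(proj(w,t))
for r in grey(w,(150,50,340,250),amin=150): print(r[0],r[1],r[2].round(1).tolist(),plane(w,r[1],.039))
cv2.imwrite('pics/c6.png',w['pixels'])
```

```text
13.025 [ 0.63059616 -0.23074067  0.16005362] [-0.31188467 -0.34877838  0.39118371] [[-1.67725356e-01  9.85833500e-01  7.18493926e-04]
 [ 9.85833738e-01  1.67725466e-01 -9.50157212e-05]
 [-2.14179409e-04  6.92379007e-04 -9.99999737e-01]]
[319.54435338 224.34141723]
587.5 [324.5 225. ] [[311.0, 211.0], [338.0, 211.0], [338.0, 239.0], [311.0, 239.0]] [ 0.63543235 -0.23294286  0.039     ]
```

View pics/c6.png

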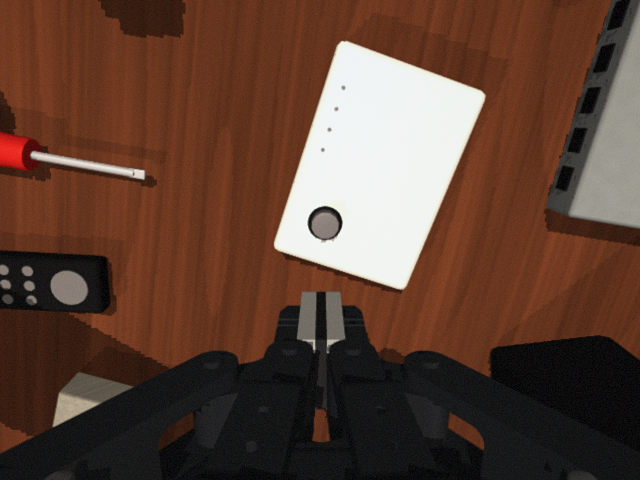

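The modem's button is at (326,223). The tall black speaker at lower right needs a clearance check before I lower the hand.

Run:
```python
from h import *
w=load('w6');b=load('side0');a=load('scene0')
for p in((326,222.5),(325,223)):print(plane(w,p,.039))
for p in((226,177),(197,181)):print('base',plane(b,p,0))
for q,p in(((220,129),(206,383)),):print('top corner',tri(a,p,b,q))
for h in(.1,.15,.2):print(h,plane(w,(491,350),h))
R=np.array(get_obs()['eef_rot']);P=np.array(get_obs()['tool_pos'])
# knuckle extents in wrist image: pixels at link ends, at heights behind the tip
X=np.array([.636,-.232,.039]);print('move tool',R.T@(X-P))
```

```text
[ 0.63615154 -0.2310176   0.039     ]
[ 0.6355311  -0.23148301  0.039     ]
base [ 0.79370927 -0.3391983   0.        ]
base [ 8.87286005e-01 -3.03362519e-01 -1.11022302e-16]
top corner (array([ 0.80327996, -0.34262565,  0.17489794]), np.float64(0.030301802171242405))
0.1 [ 0.74263841 -0.2768949   0.1       ]
0.15 [ 0.71590319 -0.25190492  0.15      ]
0.2 [ 0.68916797 -0.22691495  0.2       ]
move tool [-0.00189515  0.00500403  0.12113829]
```

The speaker's base corner is at about (0.795, −0.33), 0.19 m away, so it's clear. The button is at (0.636, −0.231), and contact is expected at reported z≈0.013.

Call:
{"name": "apply_moves", "arguments": {"slide": [[-0.01,0.05,0.3],[-0.01,0.05,0.7],[-0.01,0.05,1],[-0.01,0.05,1],[-0.01,0.05,1]], "twist": [0,0,0,0,0]}}

```text
time: 13.7
tool_pos: [0.6364, -0.2323, 0.0612]
eef_rot: [[-0.167, 0.986, 0.002], [0.986, 0.167, -0.001], [-0.001, 0.002, -1.0]]
force: [0.1, 0.2, 0.8]
gripper_width: 0.001
grip_force: 0.0
```

Call:
{"name": "apply_moves", "arguments": {"slide": [[0,0,0.12],[0,0,0.25],[0,0,0.36],[0,0,0.42],[0,0,0.42],[0,0,0.42]], "twist": [0,0,0,0,0,0]}}

```text
time: 14.45
tool_pos: [0.6361, -0.2326, 0.0176]
eef_rot: [[-0.166, 0.986, 0.0], [0.986, 0.166, -0.0], [-0.0, 0.0, -1.0]]
force: [0.2, 0.5, 0.3]
gripper_width: -0.002
grip_force: 0.0
```

Run:
```python
from h import *
o=get_obs();print(o['time'],o['tool_pos'],o['force'])
s=snap('scene','s7');b=snap('side','b7');w=snap('wrist','w7')
T=np.array(o['tool_pos'])+[0,0,.026]
print('tip in scene',proj(s,T),'side',proj(b,T))
```

```text
14.45 [ 0.63608922 -0.23258143  0.01757091] [0.15160733 0.52304518 0.26315226]
tip in scene [237.52974614 348.43512502] side [261.94692663 188.90180344]
```

Now I'll creep onto the button.

Call:
{"name": "apply_moves", "arguments": {"slide": [[0,0,0.01],[0,0,0.02],[0,0,0.03],[0,0,0.04],[0,0,0.05],[0,0,0.06],[0,0,0.06]], "twist": [0,0,0,0,0,0,0]}}

```text
time: 15.48
tool_pos: [0.6359, -0.2325, 0.0112]
eef_rot: [[-0.166, 0.986, 0.0], [0.986, 0.166, -0.0], [-0.0, 0.0, -1.0]]
force: [-1.4, -0.6, 1.3]
gripper_width: -0.002
grip_force: 1.2
```

Call:
{"name": "apply_moves", "arguments": {"slide": [[0,0,0.01],[0,0,0.02],[0,0,0.03],[0,0,0.03]], "twist": [0,0,0,0]}}

```text
time: 15.98
tool_pos: [0.6359, -0.2325, 0.008]
eef_rot: [[-0.166, 0.986, -0.0], [0.986, 0.166, 0.0], [0.0, -0.0, -1.0]]
force: [-0.6, -0.6, 1.3]
gripper_width: 0.0
grip_force: 0.9
```

Call:
{"name": "apply_moves", "arguments": {"slide": [[0,0,0.01],[0,0,0.02],[0,0,0.02]], "twist": [0,0,0]}}

```text
time: 16.35
tool_pos: [0.636, -0.2325, 0.0079]
eef_rot: [[-0.166, 0.986, 0.001], [0.986, 0.166, -0.0], [-0.001, 0.001, -1.0]]
force: [-5.2, 2.1, 12.5]
gripper_width: 0.002
grip_force: 6.5
```

Call:
{"name": "apply_moves", "arguments": {"slide": [[0,0,0.01],[0,0,0.01]], "twist": [0,0]}}

```text
time: 16.6
tool_pos: [0.6361, -0.2325, 0.0078]
eef_rot: [[-0.166, 0.986, 0.002], [0.986, 0.166, -0.001], [-0.001, 0.002, -1.0]]
force: [-8.3, 3.4, 18.7]
gripper_width: 0.002
grip_force: 9.3
```

It's at the stop: z = 0.0078 as predicted, with 18.7 N. I'll lift straight up to the earlier viewing pose and check the button and that the box hasn't moved.

Call:
{"name": "apply_moves", "arguments": {"slide": [[0,0,-0.2],[0,0,-0.6],[0,0,-1],[0,0,-1]], "twist": [0,0,0,0]}}

```text
time: 17.1
tool_pos: [0.6378, -0.2332, 0.1098]
eef_rot: [[-0.166, 0.986, 0.006], [0.986, 0.166, -0.002], [-0.003, 0.006, -1.0]]
force: [-0.3, -0.1, -0.4]
gripper_width: 0.001
grip_force: 0.0
```

Call:
{"name": "apply_moves", "arguments": {"slide": [[0.01,-0.05,-0.3],[0.01,-0.05,-0.56],[0.01,-0.05,-0.56],[0.01,-0.05,-0.56]], "twist": [0,0,0,0]}}

```text
time: 17.6
tool_pos: [0.6306, -0.2323, 0.1598]
eef_rot: [[-0.166, 0.986, -0.001], [0.986, 0.166, 0.0], [0.001, -0.001, -1.0]]
force: [1.0, 0.3, -0.7]
gripper_width: -0.004
grip_force: 0.0
```

Run:
```python
from h import *
o=get_obs();print(o['time'],o['tool_pos'],o['force'])
w=snap('wrist','w8');s=snap('scene','s8')
for n in('w6','w8'):
    v=load(n);m=(v['pixels'].min(2)>190).astype(np.uint8);m[300:]=0;m[:,520:]=0
    c=max(cv2.findContours(m,cv2.RETR_EXTERNAL,cv2.CHAIN_APPROX_NONE)[0],key=cv2.contourArea);r=cv2.minAreaRect(c);print(n,plane(v,r[0],.03),r)
    for g in grey(v,(295,195,60,60),amin=100):print(g[0],g[1],g[2].round(1).tolist())
s0=load('scene0');d=lambda q:cv2.resize(q['pixels'][330:375,206:266],(400,300),interpolation=cv2.INTER_CUBIC)
cv2.imwrite('pics/c8.png',np.hstack([d(s0),d(s)]))
m=lambda q:(q['pixels'][325:400,205:325].min(2)>170)
for q in(s0,s):
    M=m(q);yy,xx=np.nonzero(M);print(M.sum(),xx.mean(),yy.mean())
    for g in grey(q,(215,335,45,35),lo=20,hi=130,amin=20):print(g[0],g[1],g[2].round(1).tolist())
```

```text
17.6 [ 0.63059424 -0.23228437  0.15978944] [ 1.04768766  0.30627719 -0.71529853]
w6 [ 0.66580759 -0.18874655  0.03      ] ((378.8500061035156, 167.4499969482422), (154.9515838623047, 218.51336669921875), 18.434947967529297)
587.5 [324.5 225. ] [[311.0, 211.0], [338.0, 211.0], [338.0, 239.0], [311.0, 239.0]]
w8 [ 0.66369324 -0.18976583  0.03      ] ((376.3284606933594, 166.34671020507812), (155.66397094726562, 219.3135986328125), 19.983104705810547)
544.5 [325. 221.] [[312.0, 208.0], [338.0, 208.0], [338.0, 234.0], [312.0, 234.0]]
3701 59.707106187516885 34.90407997838422
57.5 [236. 355.] [[230.0, 352.0], [242.0, 352.0], [242.0, 358.0], [230.0, 358.0]]
3843 59.40593286494926 35.09471766848816
```

The modem stayed put (shift under 1 mm) and the grey side of the button is no longer visible in the scene view: it's in. On to the router, carried above the aerials.

Call:
{"name": "apply_moves", "arguments": {"slide": [[0.4,0.05,0],[0.92,0.12,0],[0.92,0.12,0],[0.92,0.12,0]], "twist": [0,0,0,0]}}

```text
time: 18.2
tool_pos: [0.6272, -0.1397, 0.1605]
eef_rot: [[-0.167, 0.986, -0.001], [0.986, 0.167, -0.0], [0.0, -0.001, -1.0]]
force: [-0.6, 0.6, 0.0]
gripper_width: -0.001
grip_force: 0.0
```

Call:
{"name": "apply_moves", "arguments": {"slide": [[0.5,0.06,0],[0.92,0.12,0],[0.92,0.12,0],[0.92,0.12,0]], "twist": [0,0,0,0]}}

```text
time: 18.7
tool_pos: [0.624, -0.0481, 0.1608]
eef_rot: [[-0.165, 0.986, -0.0], [0.986, 0.165, -0.0], [-0.0, -0.0, -1.0]]
force: [-0.1, 0.3, 0.2]
gripper_width: 0.003
grip_force: 0.0
```

Call:
{"name": "apply_moves", "arguments": {"slide": [[0.5,0.06,0],[0.92,0.12,0],[0.92,0.12,0],[0.92,0.12,0]], "twist": [0,0,0,0]}}

```text
time: 19.2
tool_pos: [0.6207, 0.0443, 0.161]
eef_rot: [[-0.165, 0.986, -0.0], [0.986, 0.165, -0.0], [-0.0, -0.0, -1.0]]
force: [0.2, -0.2, -0.4]
gripper_width: 0.002
grip_force: 0.0
```

Call:
{"name": "apply_moves", "arguments": {"slide": [[0.5,0.06,0],[0.92,0.12,0],[0.92,0.12,0],[0.92,0.12,0]], "twist": [0,0,0,0]}}

```text
time: 19.7
tool_pos: [0.6173, 0.1369, 0.1611]
eef_rot: [[-0.165, 0.986, -0.0], [0.986, 0.165, -0.001], [-0.001, -0.0, -1.0]]
force: [0.8, -0.7, -0.1]
gripper_width: -0.001
grip_force: 0.0
```

Call:
{"name": "apply_moves", "arguments": {"slide": [[0.5,0.06,0],[0.92,0.12,0],[0.92,0.12,0],[0.92,0.12,0],[0.92,0.12,0]], "twist": [0,0,0,0,0]}}

```text
time: 20.32
tool_pos: [0.6139, 0.2295, 0.1614]
eef_rot: [[-0.164, 0.986, 0.0], [0.986, 0.164, -0.0], [-0.0, 0.0, -1.0]]
force: [0.4, -0.1, 0.3]
gripper_width: -0.001
grip_force: 0.0
```

Run:
```python
from h import *
o=get_obs();print(o['time'],o['tool_pos'],o['force'],o['eef_rot'])
w=snap('wrist','w9')
for r in grey(w,(230,100,180,190),amin=150): print(r[0],r[1],r[2].round(1).tolist(),plane(w,r[1],.044))
cv2.imwrite('pics/c9.png',w['pixels'])
```

```text
20.325 [0.61393631 0.22950627 0.16138972] [ 0.38792116 -0.11808862  0.32940447] [[-1.64162531e-01  9.86433285e-01  1.93935432e-04]
 [ 9.86433287e-01  1.64162561e-01 -1.52532569e-04]
 [-1.82300140e-04  1.66264233e-04 -9.99999970e-01]]
959.5 [324.5 221. ] [[314.0, 197.0], [335.0, 197.0], [335.0, 245.0], [314.0, 245.0]] [0.61803888 0.2309594  0.044     ]
```

View pics/c9.png

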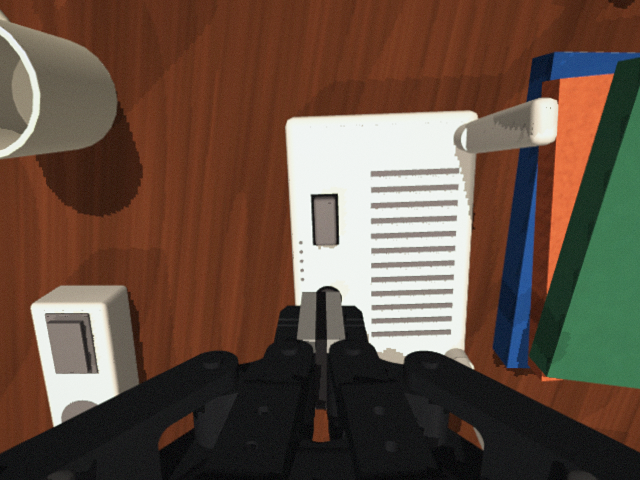

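The pairing button is the oblong one at (325,220). The round reset (325,293) is 60 mm away in −tool x, and both aerials (to the right) clear the closed hand. The target is (0.618, 0.2305), with contact expected at reported z≈0.018 and the bottom at ≈0.0127.

Call:
{"name": "apply_moves", "arguments": {"slide": [[0,0.04,0.3],[0,0.04,0.7],[0,0.04,1],[0,0.04,1],[0,0.04,1]], "twist": [0,0,0,0,0]}}

```text
time: 21.0
tool_pos: [0.6182, 0.2316, 0.0629]
eef_rot: [[-0.166, 0.986, 0.002], [0.986, 0.166, 0.001], [0.0, 0.002, -1.0]]
force: [0.3, -1.1, 1.2]
gripper_width: 0.001
grip_force: 0.0
```

Call:
{"name": "apply_moves", "arguments": {"slide": [[0,0,0.12],[0,0,0.25],[0,0,0.34],[0,0,0.37],[0,0,0.39],[0,0,0.39],[0,0,0.39]], "twist": [0,0,0,0,0,0,0]}}

```text
time: 21.88
tool_pos: [0.6177, 0.232, 0.0226]
eef_rot: [[-0.166, 0.986, 0.001], [0.986, 0.166, 0.0], [0.0, 0.001, -1.0]]
force: [-0.1, 0.2, 0.7]
gripper_width: 0.0
grip_force: 0.0
```

Run:
```python
from h import *
o=get_obs();print(o['time'],o['tool_pos'],o['force'])
T=np.array(o['tool_pos'])+[0,0,.026];w=load('w9');print('tip px in w9',proj(w,T),'height over button mm',(T[2]-.044)*1e3)
```

```text
21.875 [0.61770108 0.23196918 0.022589  ] [-0.07125823  0.16530927  0.73381488]
tip px in w9 [324.31787716 221.06067319] height over button mm 4.588998989428883
```

Call:
{"name": "apply_moves", "arguments": {"slide": [[0,0,0.03],[0,0,0.06],[0,0,0.09],[0,0,0.115],[0,0,0.12],[0,0,0.12]], "twist": [0,0,0,0,0,0]}}

```text
time: 22.62
tool_pos: [0.6178, 0.232, 0.0128]
eef_rot: [[-0.166, 0.986, 0.002], [0.986, 0.166, 0.001], [0.0, 0.002, -1.0]]
force: [-5.8, -2.6, 18.5]
gripper_width: -0.003
grip_force: 8.7
```

Call:
{"name": "apply_moves", "arguments": {"slide": [[0,0,0.01],[0,0,0.01],[0,0,0.01],[0,0,0.01],[0,0,0.01],[0,0,0.01]], "twist": [0,0,0,0,0,0]}}

```text
time: 23.38
tool_pos: [0.6179, 0.2321, 0.0126]
eef_rot: [[-0.166, 0.986, 0.003], [0.986, 0.166, 0.001], [0.001, 0.003, -1.0]]
force: [-9.0, -3.9, 22.7]
gripper_width: -0.004
grip_force: 11.4
```

It's at the bottom (z = 0.0126, as predicted). I'll finish the hold of about 2 s, then lift.

Call:
{"name": "apply_moves", "arguments": {"slide": [[0,0,-0.01],[0,0,-0.01],[0,0,-0.01],[0,0,-0.01],[0,0,-0.01],[0,0,-0.01],[0,0,-0.01]], "twist": [0,0,0,0,0,0,0]}}

```text
time: 24.25
tool_pos: [0.6178, 0.232, 0.0127]
eef_rot: [[-0.166, 0.986, 0.002], [0.986, 0.166, 0.001], [0.0, 0.002, -1.0]]
force: [-7.0, -2.9, 17.5]
gripper_width: -0.002
grip_force: 8.7
```

Call:
{"name": "apply_moves", "arguments": {"slide": [[0,0,-0.2],[0,0,-0.6],[0,0,-1],[0,0,-1]], "twist": [0,0,0,0]}}

```text
time: 24.75
tool_pos: [0.6191, 0.2325, 0.1145]
eef_rot: [[-0.166, 0.986, 0.006], [0.986, 0.166, 0.002], [0.001, 0.006, -1.0]]
force: [0.1, 0.2, -0.2]
gripper_width: 0.0
grip_force: 0.0
```

Call:
{"name": "apply_moves", "arguments": {"slide": [[0,-0.04,-0.3],[0,-0.04,-0.5],[0,-0.04,-0.5],[0,-0.04,-0.5]], "twist": [0,0,0,0]}}

```text
time: 25.25
tool_pos: [0.6132, 0.2311, 0.1587]
eef_rot: [[-0.166, 0.986, -0.002], [0.986, 0.166, -0.001], [-0.0, -0.002, -1.0]]
force: [-0.2, 0.3, -0.4]
gripper_width: 0.003
grip_force: 0.0
```

Run:
```python
from h import *
o=get_obs();print(o['time'],o['tool_pos'],o['force'])
w=snap('wrist','w10');s=snap('scene','s10')
for r in grey(w,(230,100,180,170),amin=150): print(r[0],r[1],r[2].round(1).tolist(),plane(w,r[1],.044))
s0=load('scene0')
d=np.abs(s0['pixels'].astype(int)-s['pixels']).max(2)
for n,(x,y,ww,h) in dict(modem=(210,330,110,70),router=(395,260,120,80),rocker=(335,235,40,25),mug=(393,198,40,50),charger=(345,312,35,35),driver=(183,265,38,56)).items():
    print(n,(d[y:y+h,x:x+ww]>60).sum(), cv2.phaseCorrelate(*[np.float32(cv2.cvtColor(q['pixels'],cv2.COLOR_BGR2GRAY)[y:y+h,x:x+ww]) for q in(s0,s)]))
```

```text
25.25 [0.61322516 0.23108843 0.15866545] [-0.20183092  0.343024   -0.36667381]
967.5 [325.5 224.5] [[315.0, 200.0], [336.0, 200.0], [336.0, 249.0], [315.0, 249.0]] [0.61806095 0.23087027 0.044     ]
modem 1344 ((-0.03131142578448731, 0.03765362863286015), 0.7895175167807826)
router 361 ((0.017781919169649996, -0.06297909968949256), 0.876614275376002)
rocker 14 ((0.032202250174066194, 0.21195843437800832), 0.9460092897415161)
mug 0 ((-0.20306736943705062, 0.09452686693659018), 0.9039736170768737)
charger 168 ((-0.3367524014205472, -0.381390657916743), 0.8374241450686514)
driver 160 ((-0.6723802066655225, 0.41872942080949827), 0.6054929439226786)
```

Run:
```python
from h import *
f=lambda n:load(n)['pixels'][235:262,335:378].astype(int)
print(np.abs(f('scene0')-f('s10')).mean(),np.abs(f('s5')-f('s10')).mean())
hand=hand_in();print(hand)
```

```text
8.561584840654609 12.573069193224232
the job is handed in; nothing more can be done
None
```

I handed the job in after doing the three presses in order. The rocker was level afterwards; modem power was pushed to its stop (button seen in) and pairing was held about 2 s and released. Reset was not touched, and the modem and router moved less than 1 mm. The final numeric rocker comparison was inconclusive (probably shadows), so the rocker rests on the picture taken right after that press.

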